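# Release the jar holder

### The arm

A 6-joint arm with a two-finger parallel gripper is mounted at the origin on the work surface. World frame = base frame: x ahead of the robot, y to its left, z up, the work surface at z = 0. Lengths are in mm, angles in degrees, forces in N, time in s.
With the tool pointing down it reaches from about 300 to 850 mm from the base axis. Payload 4.2 kg.
Tool frame: the origin (TCP) lies midway between the tips of the shut fingers; the grasp point (between the pads) lies 19 mm behind it; z points along the fingers, y is the direction in which the jaws open and shut (so a half turn about z gives the same grasp; the last joint's range is limited). The gripper opens to 91 mm and grips with 3 to 60 N. Pads are 32 mm wide; open, the fingers measure 118 mm over their backs; the gripper's body (76 mm by 178 mm) begins 60 mm behind the grasp point.
Start: joints at [63.713, 18.312, 89.639, -0, 72.044, -1.146], TCP at [244.295, 520.541, 213.976] pointing down, gripper open.
Joint ranges: [-177.97, 177.97], [-48.28, 115.42], [12.27, 149.76], [-77.06, 257.06], [2.81, 150.46], [-146.56, 146.56]. Speed limits (degrees/s): [147.25, 147.25, 180, 180, 180, 180].

### API

Orientations are given as [roll, pitch, yaw] about the fixed x, y, z axes, in that order (R = Rz(yaw) Ry(pitch) Rx(roll)).
In Python, from workcell import * gives the robot as it stands.
- The arm moves only by the tool arm_command, never from a script. Its argument "deltas" is text: rows parted by semicolons, each of 7 numbers parted by spaces: the shift along the tool's x, y, z in mm, then the turn, a rotation vector about the tool's x, y, z in degrees, then the finger opening in mm, from 0 to 91.2. In form: x y z wx wy wz hand; .... A call has 1 to 5 rows; each row shifts and turns the commanded pose from where the row before left it, along the tool's axes as they then stand; what a row does not reach is not made up. A row lasts 1/8 s, in which the tool goes at most 62.5 mm and 10.7 degrees, less where a joint would pass 70% of its speed; a pose out of reach is approached as far as the arm can. A call is refused whole if a number of a shift passes 62.5 or a number of a turn 10.7, either way. A call with a gripper value outside its range is refused whole. The fingers move at their own pace and stop on an object; "force" is the grip in N (left out, the last holds). Time passes only in rows, so rows that do not move let the fingers close. It gives the time, the measured TCP pose, the force and the opening at its end, in the units of the state.
- state(): the state, without advancing time (a new reading comes with each control period).
- grab_frame(name): name is "side" or "top"; returns the picture (420x560x3 uint8, red, green, blue); there is no depth.
- camera_model(name): a dict with "fx", "fy", "cx", "cy" (pixels), "k1" (the pictures are not rectified: a ray, as slopes to the right and down, at radius r is drawn at 1 + k1 r^2 times it, then the intrinsics apply), "rvec" (rotation vector, rad) and "tvec" (3), from world to camera coordinates, as OpenCV has them. Camera axes: x right, y down, z forward; pixel columns grow to the right and rows downward; lengths in mm; the calibration is good to about 2 mm. A picture is of the moment at which its call begins. camera_model takes no time and is no camera call.
- job_done(): hands the job in, once; it reports no verdict.
The state is a dict: "time_s": time; "qpos": joint angles; "qvel": joint speeds; "effort": joint torques, N m; "ee_pos": TCP position; "ee_rot": TCP orientation; "force": force on the tool from outside, world axes, zero at the start; "torque": the same for the moment, N m; "gripper_width": finger opening in mm.
Only numpy, scipy, OpenCV 4.12 (cv2) and the standard library are available. Lean on these libraries where they do the work, as an engineer would, in place of code of your own. Each camera call takes 0.05 s, during which the arm holds its last target. There are 200 camera calls.

### The job

The jar holder is still closed on the amber jar. Press down the orange release paddle on its sliding jaw and, keeping it pressed, push the jaw back along the bar, away from the jar, all the way to the end stop, so that the jar is free to be taken out; then let go. Do it with the fingertips only: leave the jar standing in its place, pick nothing up, and leave the other things on the counter alone.

Things in the scene. Friction and masses are not known exactly. Their poses are not given: they have to be found in the camera images.
- holder: Jar holder, a quick clamp fixed to the counter, 356 mm long, 116 mm wide. Origin at mid-length on the counter; +x runs level along its bar the way the jaw opens (away from the jar), z up. Grey deck under the jar, x -178 to -60 mm, 24 mm high; dark fixed jaw 84 mm high at the -x end; 26 mm wide bar with ratchet teeth on top (pitch 7.5 mm) that block the jaw from moving back until released.
- end_stop (a point): Middle of the jar-side face of the dark end stop at the far end of the bar, holder x 154 mm; the stop is 34 mm wide and 52 mm high.
- jaw (a joint): Position of the dark sliding jaw along the bar, m: 0 = closed (2 mm off the jar), grows as it goes back (holder +x), 0.090 = fully back at the end stop. Starts at 0 to 0.014; sliding friction about 3 N. Its plate (84 mm wide, 85 mm high, rubber V pads to the jar) stands at holder x -52 to -40 mm plus this value; behind it is an open pocket with the paddle, then the block of push_face.
- push_face (a point): On the sliding jaw: middle (63 mm above the counter) of the jar-side face of the dark block behind the paddle, at holder x 18 mm + jaw value; the block is 44 mm long, 50 mm wide, 36 to 70 mm high. It may be pushed in holder +x while the paddle is down.
- release (a joint): Tilt of the orange release paddle, rad: 0 = up (it may rest at up to 0.18 while the pawl rides on a tooth), 0.26 = fully down; above 0.20 the pawl is clear and the jaw slides freely. Sprung: it comes up again when let go. It takes about 4 to 10 N and goes down about 10 mm at its middle.
- release_pad (a point): Middle of the ribbed top of the orange paddle (40 mm along the bar, 34 mm across, 58 mm above the counter when up), at holder x -6 mm + jaw value; moves with jaw and paddle. The paddle tilts on a cross pin 36 mm farther from the jar and 31 mm lower, so pressed it slopes down towards the jar. Across the bar nothing beside it is higher than 38 mm.
- jar: Amber glass jar with a steel screw cap, diameter 86 mm, 85 mm high, 0.45 kg, standing on the deck between the jaws, top 109 mm above the counter. Origin at the centre of its underside. Must stay standing there.
- lid: Red silicone lid, diameter 104 mm, 28 mm high with its knob, lying beside the holder's deck; leave alone. Origin at the centre of its underside.
- cup: Clear polycarbonate cup, rim diameter 80 mm, 105 mm high, standing beside the holder; leave alone. Origin at the centre of its underside.
- mug: White ceramic mug, diameter 82 mm, 95 mm high, near the backsplash; leave alone. Origin at the centre of its underside.
- bowl: Blue ceramic bowl, diameter 116 mm, 50 mm high, near the backsplash; leave alone. Origin at the centre of its underside.
- nut_jar: Green glass jar with a brass cap and a label, diameter 68 mm, 110 mm high, near the backsplash; leave alone. Origin at the centre of its underside.
- coffee_pot: Brass Arabic coffee pot, 100 mm wide body, 197 mm high, on the left of the counter; leave alone. Origin at the centre of its underside.
- spoon: Steel serving spoon lying on the right of the counter; leave alone. Origin under its middle.
Mind the look-alikes: they are no part of the job. What is shaped like the jar but blue or purple is not meant.

How it is judged:
By the outcome, as a careful person would: the job done as asked, in the order asked, and still so for the second after the job is handed in, with the robot touching nothing.
It also fails if it takes over 35 s, if anything falls off the work surface, if the arm or the gripper's body presses on something with over 40 N, if the wrist force passes 120 N, or if a joint passes its speed limit or range.

## Working session

There is one attempt and no reset: what is moved stays moved. The work goes in short steps, Python scripts to look and compute and a tool call to move; the robot and the scene stay as the last step left them, time stands still between calls to the robot, and variables do not carry over. Pictures are saved under pics/ and viewed, about 8 in all and at most 12, crops included, and the job is handed in when it is done.

Besides the shell and the picture viewer there is one more tool, called after "Request:" by a JSON object that holds its "method" and its "body", one argument or row to a line. arm_command: Moves the arm, as the interface text tells. Its arguments: {"type":"object","properties":{"deltas":{"type":"string"},"force":{"type":"number"}},"required":["deltas"]}

```bash
mkdir -p pics; cat > h.py <<'E'
from workcell import *
import numpy as np, cv2
def ray(n,px):
    m=camera_model(n); R=cv2.Rodrigues(np.array(m["rvec"],float))[0]; t=np.array(m["tvec"],float).ravel()
    K=np.array([[m["fx"],0,m["cx"]],[0,m["fy"],m["cy"]],[0,0,1]])
    p=cv2.undistortPoints(np.array([[px]],float),K,np.array([m["k1"],0,0,0.]))[0,0]
    return -R.T@t, R.T@np.array([p[0],p[1],1])
def onz(n,px,z):
    o,d=ray(n,px); return o+d*(z-o[2])/d[2]
def proj(n,P):
    m=camera_model(n); K=np.array([[m["fx"],0,m["cx"]],[0,m["fy"],m["cy"]],[0,0,1]])
    return cv2.projectPoints(np.array(P,float).reshape(-1,1,3),np.array(m["rvec"],float),np.array(m["tvec"],float),K,np.array([m["k1"],0,0,0.]))[0].reshape(-1,2)
def save(n,f):
    im=grab_frame(n); cv2.imwrite("pics/"+f,im[:,:,::-1]); return im
E
python3 -c "
from h import *
a=save('top','top0.png');b=save('side','side0.png')
for n,im in (('top',a),('side',b)):
    h=cv2.cvtColor(im,cv2.COLOR_RGB2HSV); m=cv2.inRange(h,(5,150,120),(20,255,255))
    k,l,s,c=cv2.connectedComponentsWithStats(m)
    print(n,[(s[i].tolist(),c[i].round(1).tolist()) for i in range(1,k) if s[i,4]>40]); print(ray(n,(280,210)))
"
```

```text
top [([40, 111, 88, 11, 540], [85.8, 116.2]), ([209, 139, 18, 18, 240], [217.7, 147.7]), ([133, 173, 14, 26, 124], [138.4, 185.1]), ([318, 211, 13, 14, 114], [324.2, 217.5])]
(array([ 407.67167968,  -13.90926033, 1476.39240283]), array([ 0.08257992,  0.01189232, -0.99655804]))
side [([323, 0, 60, 44, 694], [350.1, 27.6]), ([321, 118, 13, 13, 70], [327.8, 124.1]), ([249, 240, 19, 15, 188], [257.9, 247.2])]
(array([ 480.57168095, -649.04516022,  858.6315632 ]), array([ 0.08505647,  0.59954212, -0.7959436 ]))
```

View pics/top0.png

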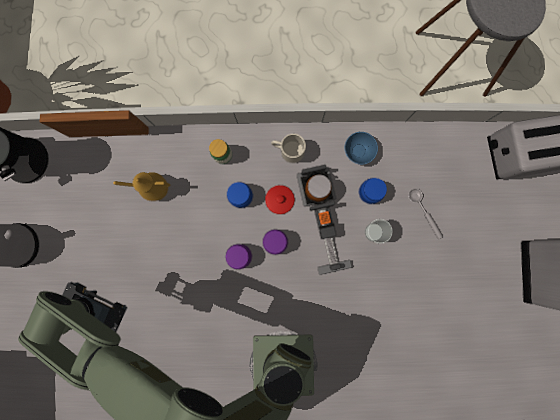

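View pics/side0.png

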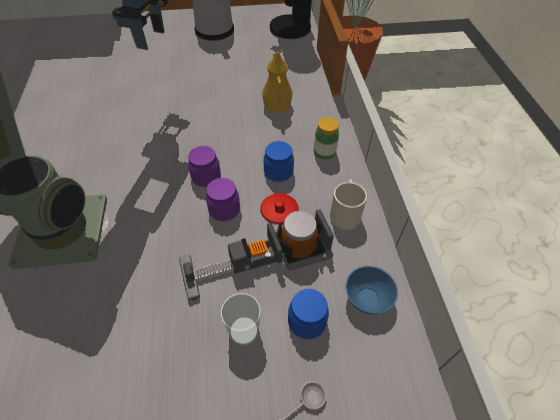

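The top view shows the amber jar at (319,187) in its holder, the orange paddle at (324,217) and the end stop at (335,267). In the side view the paddle is at (258,247) and the stop at (188,277). Look-alikes are the blue jars at top (239,195) and (373,190), and the purple ones at (275,241) and (238,256). Only (319,187) is amber and in the clamp. Other orange areas are the nut jar cap (218,148) and the coffee pot (150,185). Next is one close crop plus measurement.

```bash
cat > m.py <<'E'
from h import *
a=cv2.imread('pics/top0.png');b=cv2.imread('pics/side0.png')
c1=cv2.resize(a[160:285,275:365],None,fx=4.6,fy=4.6,interpolation=3)[:575]
c2=cv2.resize(b[200:310,170:340],None,fx=2.35,fy=2.35*2.2,interpolation=3)
c2=cv2.resize(b[205:305,175:340],(380,230),interpolation=3)
o=np.zeros((575,800,3),np.uint8);o[:c1.shape[0],:c1.shape[1]]=c1;o[:230,418:798]=c2
cv2.imwrite('pics/crop.png',o)
# paddle centre: top / side rays, triangulate
def tri(p,q):
    o1,d1=ray('top',p);o2,d2=ray('side',q)
    s=np.linalg.lstsq(np.c_[d1,-d2],o2-o1,rcond=None)[0];A=o1+s[0]*d1;B=o2+s[1]*d2
    return (A+B)/2,np.linalg.norm(A-B)
print('paddle z58 top',onz('top',(324.2,217.5),58),'side',onz('side',(257.9,247.2),58),tri((324.2,217.5),(257.9,247.2)))
print('jar top z109',onz('top',(319,186),109),'side',onz('side',(301,224),109))
print('stop z52',onz('top',(335,267),52))
E
python3 m.py
```

```text
paddle z58 top [ 497.76816334 -144.45526389   58.        ] side [ 500.98594351 -148.21555759   58.        ] (array([ 499.62473258, -144.89259121,   52.47286182]), np.float64(3.0091497217619683))
jar top z109 [ 597.17977183 -125.24143771  109.        ] side [ 603.18788735 -129.90756501  109.        ]
stop z52 [ 332.20318177 -177.5287409    52.        ]
```

View pics/crop.png

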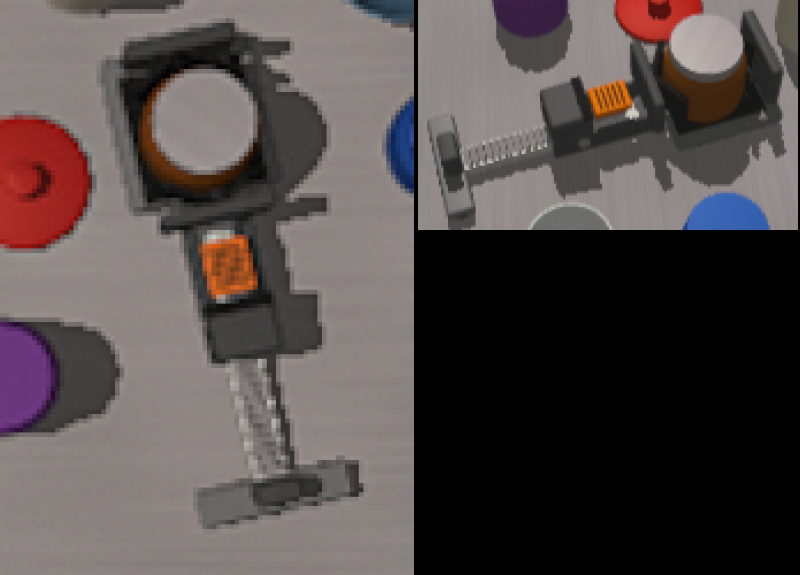

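The crop confirms the clamp: amber jar, orange paddle between the plate and the dark block, bar and stop pointing toward the robot at a yaw of about 191°. Next I'll get the current tool yaw and refine the axis.

```bash
python3 -c "
from h import *
s=state();print(s['ee_pos'],s['ee_rot'],s['force'],s['gripper_width'])
f=lambda x,y:(275+x/4.6,160+y/4.6)
J=onz('top',f(206,122),109);B=onz('top',f(240,305),70);B2=onz('top',f(243,360),36);S=onz('top',f(287,480),52);P=onz('top',(324.2,217.5),56);Ps=onz('side',(257.9,247.2),56)
print(J,B,B2,S,P,Ps)
for a,b in ((J,S),(P,S),(J,P),(B,S)): d=b-a;print(np.degrees(np.arctan2(d[1],d[0])),np.hypot(*d[:2]))
"
```

```text
[244.09352947 520.10386079 213.18349063] [-1.79904954e+02 -2.14333370e-03  1.54858908e+02] [-0.27069458  0.50358116  0.48074642] 91.40952669730173
[ 595.43525578 -127.74442069  109.        ] [ 467.64001845 -152.5612621    70.        ] [ 428.56373216 -157.21837996   36.        ] [ 340.86734022 -185.71649114   52.        ] [ 497.89520362 -144.63933989   56.        ] [ 501.03693891 -146.96447126   56.        ]
-167.17096913447773 261.0853971180259
-165.34040565120966 162.31168239432697
-170.17329268080852 98.99242430429243
-165.3435459230908 131.0365642064531
```

```bash
cat > plan.py <<'E'
from h import *
from scipy.spatial.transform import Rotation as R
s=state();p=np.array(s['ee_pos'][:2]);y=s['ee_rot'][2];g=np.array([499,-146.]);n=15;dy=(11.5-y)/n
d=(g-p)/n
for i in range(n):
    a=np.radians(y+dy*i);print(round(d@[np.cos(a),np.sin(a)],1),round(d@[np.sin(a),-np.cos(a)],1),0,0,0,round(-dy,2),0,end='; ' if i%5<4 else '\n')
E
python3 plan.py
```

```text
-34.3 -33.0 0 0 0 9.56 0; -39.3 -26.8 0 0 0 9.56 0; -43.2 -19.9 0 0 0 9.56 0; -45.9 -12.5 0 0 0 9.56 0; -47.3 -4.7 0 0 0 9.56 0
-47.4 3.2 0 0 0 9.56 0; -46.2 11.0 0 0 0 9.56 0; -43.8 18.6 0 0 0 9.56 0; -40.1 25.6 0 0 0 9.56 0; -35.3 31.9 0 0 0 9.56 0
-29.5 37.3 0 0 0 9.56 0; -22.9 41.7 0 0 0 9.56 0; -15.7 44.9 0 0 0 9.56 0; -8.0 46.9 0 0 0 9.56 0; -0.1 47.5 0 0 0 9.56 0
```

Request:
{"method": "arm_command", "body": {
  "deltas": "-34.3 -33.0 0 0 0 9.56 0; -39.3 -26.8 0 0 0 9.56 0; -43.2 -19.9 0 0 0 9.56 0; -45.9 -12.5 0 0 0 9.56 0; -47.3 -4.7 0 0 0 9.56 0"
}}

```text
time_s: 0.72
ee_pos: [329.6, 296.9, 213.7]
ee_rot: [-180.0, 0.0, 106.8]
force: [0.6, -0.8, 1.0]
gripper_width: 44.4
```

Request:
{"method": "arm_command", "body": {
  "deltas": "-47.4 3.2 0 0 0 9.56 0; -46.2 11.0 0 0 0 9.56 0; -43.8 18.6 0 0 0 9.56 0; -40.1 25.6 0 0 0 9.56 0; -35.3 31.9 0 0 0 9.56 0"
}}

```text
time_s: 1.35
ee_pos: [414.5, 74.9, 213.8]
ee_rot: [-180.0, -0.0, 58.9]
force: [0.3, -0.4, -0.1]
gripper_width: 0.1
```

Request:
{"method": "arm_command", "body": {
  "deltas": "-29.5 37.3 0 0 0 9.56 0; -22.9 41.7 0 0 0 9.56 0; -15.7 44.9 0 0 0 9.56 0; -8.0 46.9 0 0 0 9.56 0; -0.1 47.5 0 0 0 9.56 0"
}}

```text
time_s: 1.98
ee_pos: [499.3, -147.2, 213.6]
ee_rot: [-180.0, 0.0, 11.1]
force: [0.7, -0.3, 0.9]
gripper_width: 0.3
```

Request:
{"method": "arm_command", "body": {
  "deltas": "0 0 0 0 0 0 0; 0 0 0 0 0 0 0"
}}

```text
time_s: 2.22
ee_pos: [498.5, -145.2, 213.4]
ee_rot: [-179.9, 0.1, 11.5]
force: [-0.1, -0.1, -0.3]
gripper_width: 0.7
```

Request:
{"method": "arm_command", "body": {
  "deltas": "0 0 40 0 0 0 0; 0 0 40 0 0 0 0; 0 0 23 0 0 0 0; 0 0 0 0 0 0 0; 0 0 0 0 0 0 0"
}}

```text
time_s: 2.85
ee_pos: [499.8, -145.2, 112.1]
ee_rot: [180.0, -0.1, 11.5]
force: [0.7, -0.4, 0.1]
gripper_width: 0.3
```

```bash
python3 -c "
from h import *
s=state();print(s['ee_pos'],s['force'])
a=save('side','s1f.png');q=proj('side',s['ee_pos'])[0];print(q)
b=grab_frame('top')
c=cv2.resize(a[180:310,150:350],None,fx=4,fy=4,interpolation=3);cv2.imwrite('pics/s1.png',c[:,:,::-1])"
```

```text
[ 499.77410376 -145.17771041  112.10262675] [ 0.71292057 -0.40892879  0.06865917]
[256.4316013  233.22891686]
```

View pics/s1.png

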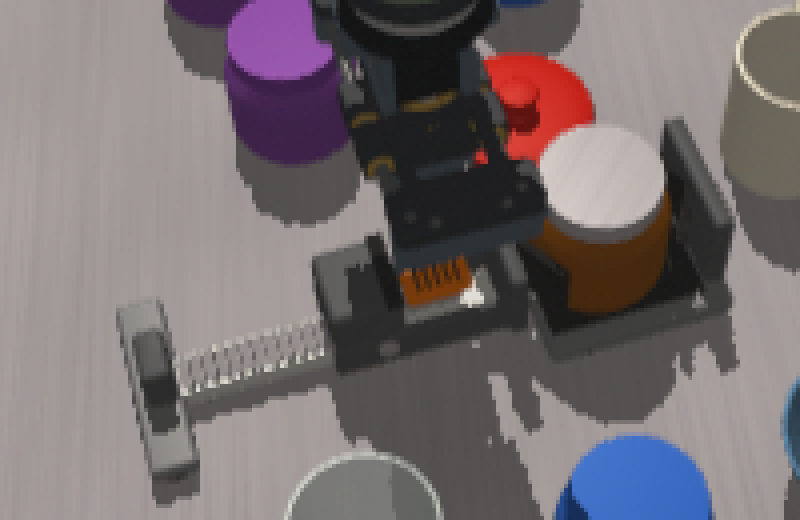

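The paddle lies directly below the tool, at crop (437,280). The gripper body hides the fingers but is clear of the jar. Now I'll go down to just above the paddle, then press gently.

Request:
{"method": "arm_command", "body": {
  "deltas": "0 0 20 0 0 0 0; 0 0 20 0 0 0 0; 0 0 6 0 0 0 0; 0 0 0 0 0 0 0"
}}

```text
time_s: 3.45
ee_pos: [499.5, -145.8, 65.4]
ee_rot: [180.0, -0.0, 11.5]
force: [0.1, -0.4, 0.2]
gripper_width: 0.5
```

Request:
{"method": "arm_command", "body": {
  "deltas": "0 0 3 0 0 0 0; 0 0 3 0 0 0 0; 0 0 2 0 0 0 0; 0 0 0 0 0 0 0"
}}

```text
time_s: 3.95
ee_pos: [500.1, -145.7, 57.7]
ee_rot: [180.0, -0.1, 11.4]
force: [1.4, 2.1, 4.1]
gripper_width: 0.6
```

Request:
{"method": "arm_command", "body": {
  "deltas": "0 0 2 0 0 0 0; 0 0 0 0 0 0 0"
}}

```text
time_s: 4.2
ee_pos: [501.6, -145.5, 56.6]
ee_rot: [179.9, -0.3, 11.4]
force: [2.7, 4.2, 8.6]
gripper_width: 0.2
```

Request:
{"method": "arm_command", "body": {
  "deltas": "0 0 2 0 0 0 0; 0 0 0 0 0 0 0"
}}

```text
time_s: 4.45
ee_pos: [502.9, -145.4, 55.3]
ee_rot: [179.9, -0.5, 11.4]
force: [4.6, 5.2, 11.8]
gripper_width: 0.3
```

Request:
{"method": "arm_command", "body": {
  "deltas": "0 0 1 0 0 0 0; 0 0 0 0 0 0 0"
}}

```text
time_s: 4.7
ee_pos: [501.7, -145.6, 53.7]
ee_rot: [179.9, -0.3, 11.4]
force: [2.7, 2.4, 9.2]
gripper_width: 0.5
```

Request:
{"method": "arm_command", "body": {
  "deltas": "0 0 1 0 0 0 0; 0 0 0 0 0 0 0"
}}

```text
time_s: 4.95
ee_pos: [501.6, -145.6, 52.6]
ee_rot: [179.9, -0.3, 11.4]
force: [2.0, 2.6, 8.7]
gripper_width: 0.4
```

Request:
{"method": "arm_command", "body": {
  "deltas": "0 0 1 0 0 0 0; 0 0 0 0 0 0 0"
}}

```text
time_s: 5.2
ee_pos: [501.7, -145.6, 51.9]
ee_rot: [179.9, -0.3, 11.4]
force: [1.9, 2.9, 9.8]
gripper_width: 0.6
```

Request:
{"method": "arm_command", "body": {
  "deltas": "0 0 1 0 0 0 0; 0 0 0 0 0 0 0"
}}

```text
time_s: 5.45
ee_pos: [501.8, -145.6, 51.6]
ee_rot: [179.9, -0.4, 11.4]
force: [0.9, 3.8, 16.4]
gripper_width: 0.4
```

The force jump at z≈51.7 suggests the paddle is at its lower stop. Now I'll slide back (tool −x) to the block face while keeping it pressed.

Request:
{"method": "arm_command", "body": {
  "deltas": "-4 0 0 0 0 0 0; -4 0 0 0 0 0 0; 0 0 0 0 0 0 0"
}}

```text
time_s: 5.82
ee_pos: [493.9, -147.2, 51.6]
ee_rot: [179.9, -0.4, 11.4]
force: [1.5, 4.1, 15.6]
gripper_width: 0.7
```

Request:
{"method": "arm_command", "body": {
  "deltas": "-4 0 0 0 0 0 0; -4 0 0 0 0 0 0; 0 0 0 0 0 0 0"
}}

```text
time_s: 6.2
ee_pos: [486.1, -148.9, 51.6]
ee_rot: [179.9, -0.4, 11.4]
force: [1.5, 3.7, 15.7]
gripper_width: 0.5
```

```bash
python3 -c "
from h import *
a=save('side','s2f.png')
c=cv2.resize(a[180:310,150:350],None,fx=4,fy=4,interpolation=3);cv2.imwrite('pics/s2.png',c[:,:,::-1])"
```

```text
(no output)
```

View pics/s2.png

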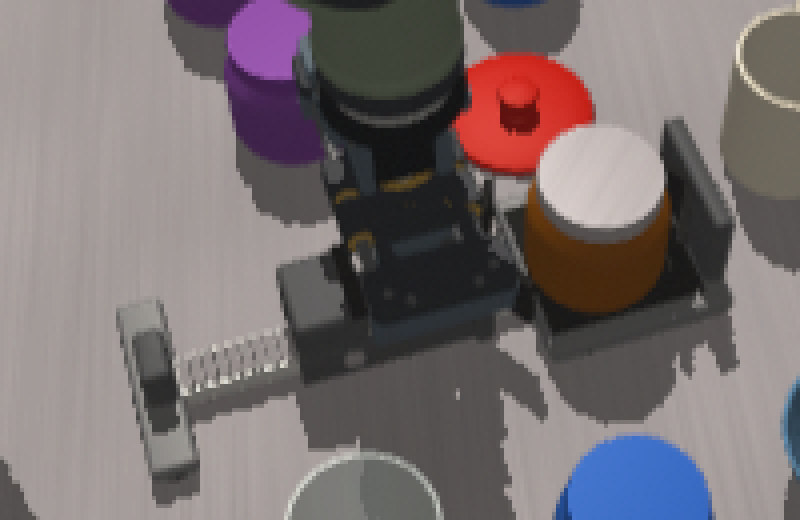

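The block has moved from crop x 315 to 280 with the fingers, so the pawl is clear. The jar is unmoved. I'll keep pushing.

Request:
{"method": "arm_command", "body": {
  "deltas": "-5 0 0 0 0 0 0; -5 0 0 0 0 0 0; -5 0 0 0 0 0 0; -5 0 0 0 0 0 0; -5 0 0 0 0 0 0"
}}

```text
time_s: 6.88
ee_pos: [462.1, -153.8, 51.6]
ee_rot: [179.9, -0.4, 11.4]
force: [2.8, 4.4, 15.3]
gripper_width: 0.6
```

Request:
{"method": "arm_command", "body": {
  "deltas": "-5 0 0 0 0 0 0; -5 0 0 0 0 0 0; -5 0 0 0 0 0 0; -5 0 0 0 0 0 0; 0 0 0 0 0 0 0"
}}

```text
time_s: 7.5
ee_pos: [441.8, -158.0, 51.5]
ee_rot: [179.9, -0.3, 11.4]
force: [1.7, 3.1, 18.2]
gripper_width: 0.6
```

Request:
{"method": "arm_command", "body": {
  "deltas": "-4 0 0 0 0 0 0; -4 0 0 0 0 0 0; 0 0 0 0 0 0 0"
}}

```text
time_s: 7.88
ee_pos: [434.1, -159.6, 51.5]
ee_rot: [179.9, -0.3, 11.4]
force: [1.0, 4.6, 19.1]
gripper_width: 0.1
```

Request:
{"method": "arm_command", "body": {
  "deltas": "-4 0 0 0 0 0 0; -4 0 0 0 0 0 0; 0 0 0 0 0 0 0"
}}

```text
time_s: 8.25
ee_pos: [426.2, -161.2, 51.5]
ee_rot: [179.9, -0.3, 11.4]
force: [0.9, 4.8, 18.8]
gripper_width: 0.7
```

Request:
{"method": "arm_command", "body": {
  "deltas": "-3 0 0 0 0 0 0; -3 0 0 0 0 0 0; 0 0 0 0 0 0 0"
}}

```text
time_s: 8.62
ee_pos: [420.5, -162.4, 51.5]
ee_rot: [179.9, -0.4, 11.4]
force: [1.1, 4.0, 19.0]
gripper_width: 0.6
```

Request:
{"method": "arm_command", "body": {
  "deltas": "-3 0 0 0 0 0 0; 0 0 0 0 0 0 0"
}}

```text
time_s: 8.88
ee_pos: [418.9, -162.9, 51.6]
ee_rot: [179.9, -0.5, 11.3]
force: [4.9, 6.9, 17.4]
gripper_width: 0.4
```

Request:
{"method": "arm_command", "body": {
  "deltas": "-3 0 0 0 0 0 0; 0 0 0 0 0 0 0"
}}

```text
time_s: 9.12
ee_pos: [418.3, -163.2, 52.2]
ee_rot: [179.8, -0.8, 11.2]
force: [8.8, 10.0, 16.9]
gripper_width: 0.0
```

```bash
python3 -c "
from h import *
a=save('side','s3f.png')
c=cv2.resize(a[180:310,150:350],None,fx=4,fy=4,interpolation=3);cv2.imwrite('pics/s3.png',c[:,:,::-1])"
```

```text
(no output)
```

View pics/s3.png

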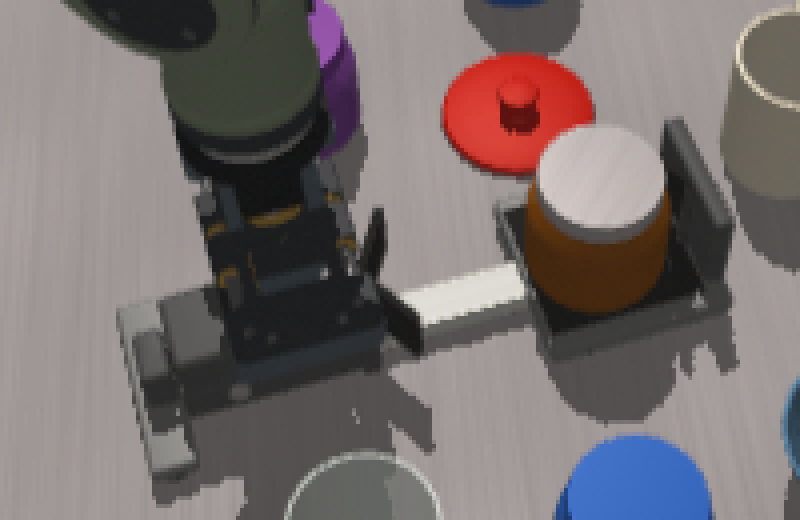

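The block now sits against the end stop at crop (165,330). Motion has stalled and the force rises. I'll lift straight up to let go.

Request:
{"method": "arm_command", "body": {
  "deltas": "0 0 -4 0 0 0 0; 0 0 -4 0 0 0 0; 0 0 -6 0 0 0 0; 0 0 -10 0 0 0 0; 0 0 -20 0 0 0 0"
}}

```text
time_s: 9.8
ee_pos: [411.1, -163.2, 92.9]
ee_rot: [-179.9, 0.1, 11.4]
force: [-1.0, -0.4, 0.3]
gripper_width: 0.8
```

Request:
{"method": "arm_command", "body": {
  "deltas": "0 0 -40 0 0 0 0; 0 0 -40 0 0 0 0; 0 62 0 0 0 0 0; 0 62 0 0 0 0 0; 0 62 0 0 0 0 0"
}}

```text
time_s: 10.42
ee_pos: [449.0, -347.5, 173.5]
ee_rot: [180.0, -0.0, 11.5]
force: [0.8, -0.1, 0.3]
gripper_width: 0.2
```

Request:
{"method": "arm_command", "body": {
  "deltas": "0 -62 0 0 0 0 0; 0 -62 0 0 0 0 0; 0 -62 0 0 0 0 0; 0 -62 0 0 0 0 0; 0 -62 0 0 0 0 0"
}}

```text
time_s: 11.05
ee_pos: [386.5, -40.3, 173.2]
ee_rot: [-180.0, -0.0, 11.4]
force: [1.7, 1.0, -0.1]
gripper_width: 0.0
```

Request:
{"method": "arm_command", "body": {
  "deltas": "0 -40 0 0 0 0 0; 0 0 0 0 0 0 0; 0 0 0 0 0 0 0"
}}

```text
time_s: 11.42
ee_pos: [379.6, -3.1, 173.2]
ee_rot: [180.0, -0.0, 11.5]
force: [0.1, -0.0, 0.6]
gripper_width: 0.6
```

```bash
python3 -c "
from h import *
b=save('side','s4f.png');a=save('top','t4f.png')
c1=cv2.resize(a[135:285,200:400],(400,300),interpolation=3);c2=cv2.resize(b[180:310,150:350],None,fx=4,fy=4,interpolation=3)[:,:]
cv2.imwrite('pics/f.png',c2[:,:,::-1]);cv2.imwrite('pics/ft.png',cv2.resize(c1,(800,600))[:,:,::-1])
for n,im in (('top',a),('side',b)):
    h=cv2.cvtColor(im,cv2.COLOR_RGB2HSV); m=cv2.inRange(h,(5,150,120),(20,255,255))
    k,l,s,c=cv2.connectedComponentsWithStats(m)
    print(n,[(c[i].round(1).tolist(),onz(n,c[i],58).round(1)) for i in range(1,k) if s[i,4]>40])
print(state()['time_s'],state()['ee_pos'],state()['force'])"
```

```text
top [([86.0, 116.2], array([866.5, 680.3,  58. ])), ([217.7, 147.7], array([741.6, 212.3,  58. ])), ([138.2, 185.1], array([617.8, 485.3,  58. ]))]
side [([349.9, 27.5], array([944.5, 795.8,  58. ])), ([327.5, 123.8], array([748.7, 259. ,  58. ]))]
11.525 [379.68098226  -3.58199209 173.00243728] [-0.05281535  0.75501681  0.3794443 ]
```

View pics/f.png

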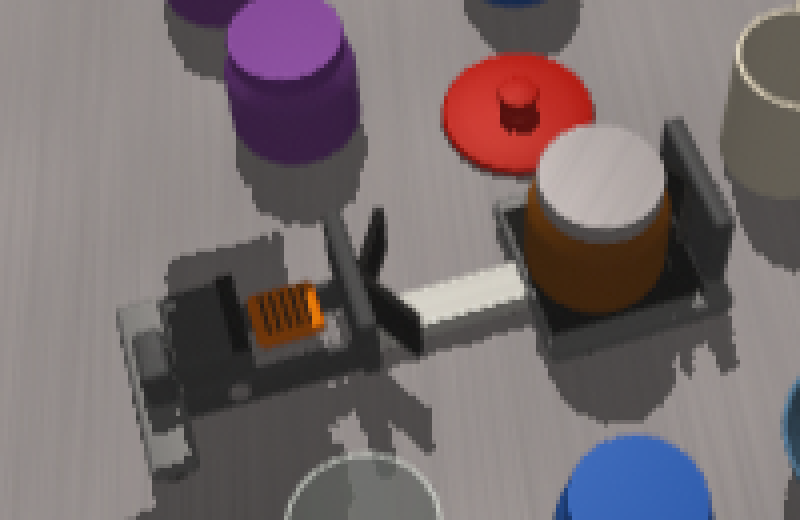

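View pics/ft.png

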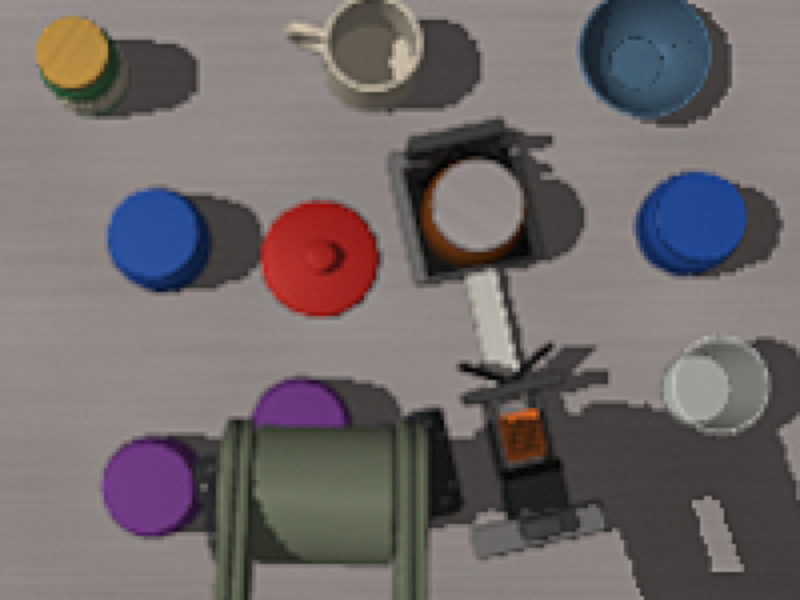

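The jaw is against the end stop, with the paddle sprung back up at side crop (288,313). The jar and its neighbours are unmoved and the arm touches nothing. I'm handing it in.

```bash
python3 -c "
from workcell import *
print(job_done())"
```

```text
the job is handed in; nothing more can be done
None
```

The jar holder is open: the sliding jaw is back against the end stop, and the amber jar stands free in its place. With shut fingertips I pressed the orange paddle to its lower stop and kept it down. I then pushed the jaw back about 84 mm until it stalled at the stop, lifted straight off and moved clear. The job was handed in at about 11.5 s of the 35 s allowed.

**Last checks:**
- **Jaw:** the final side and top pictures show the block against the end stop. It did not visibly shift when I let go.
- **Paddle:** it sprang back up once released.
- **Other things:** the jar and its neighbours look unmoved in the pictures. The fingers were clear, with about zero force on the tool.
- **Forces:** the largest force at any reading was about 22 N.

**What did not work or is unsure:**
- My colour mask missed the paddle in the last pictures because it was in the arm's shadow. The final jaw position is therefore judged by eye, plus the stall and the distance moved.
- For most of the way the jaw seems to have been carried by the grip of the fingertips on the paddle. I could not tell whether they ever touched the block face.
- A sideways force of about 4 N (10 N at the stall) showed while pressing, and I did not find its cause.

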